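Press the sample flask into the reader's sprung ring

TASK

Take the amber sample flask by its white stem and lift it up and off the twin hooks it hangs on and out at their open front, then set its round bottom, upright, in the orange sprung ring of the sample reader. Press it down until the ring's dark sleeves have slid over all the bare metal of their guides and reach into the green, and finish like that, still gripping the flask and holding the ring pressed down. Leave the other things on the bench where they are.

Things in the scene. Friction and masses are not known exactly. Their poses are not given: they have to be found in the camera images.
- flask: The flask, 0.16 kg. Origin: lowest point of its amber glass bulb (70 mm sphere); z up the neck. Steel collar (38 mm wide) 78 to 88 mm up, with two 6 mm thick pins at 83 mm along its +y and -y, to 55 mm from the axis. Above it a white flange 38 mm wide, its top at 100 mm, and a white stem 24 mm wide from 100 to 140 mm (the top): grip there; fingertips may rest on the flange.
- flask_grip (a point): Point on the axis of the flask's white stem, 121 mm above the bottom of the bulb: the middle of the grip.
- hanger: Fixed steel hanger, green foot 135 x 110 mm. Origin at bench level below the hanging flask's axis. Two 8 mm bars, at y = +45 and -45 mm, 213 mm high, run from a post at x = +78 mm to open V hooks (at -20 mm) holding the flask's pins, 200 mm above the bench. Raise the flask straight up 25 to 50 mm, then take it out along -x by 100 mm, the bulb between the hooks, before going sideways.
- cradle: Fixed sample reader: green round base of 140 mm diameter, 12 mm thick, origin at bench level on the axis of the sprung ring. It carries three upright guides of 17 mm diameter, 53 mm from the axis; green from 12 to 28 mm above the bench, bare metal above.
- ring_mid (a point): Centre of the orange ring (bar 9 mm thick, opening 47 mm, outside 65 mm), 75 mm above the bench at rest. The bulb centres itself in it, its lowest point 7 mm below this point. Three dark sleeves (23 mm wide) on the ring slide down over the guides; their lower edges stand 40 mm above the bench at rest.
- ring (a joint): How far the ring is pressed down: 0 at rest, 0.020 m at the stop. The springs start at about 5 N and add 0.5 N per mm (about 15 N at the stop), so the flask's own weight does not move it; the sleeves reach the green at 0.012.
- dropper_bottle: Bystander: small brown dropper bottle, upright, 33 mm wide, 102 mm high, origin under its middle.
- brush_b: Bystander: wooden brush, 62 x 152 mm, 46 mm high, origin under its middle.
- cap: Bystander: round blue cap, 68 mm wide, 22 mm high, origin under its middle.
- snips: Bystander: red-handled secateurs lying flat, 203 mm long, 17 mm high.
- pen: Bystander: white and black marker pen lying flat, 135 mm long, 16 mm thick.
Things that resemble listed ones, but are neither listed nor needed, are in the scene too. Leave any pink look-alike of the cradle alone.

How it is judged (in metres and radians):
On the way, in this order (a step that is already met when the one before it is completed fails the run):
1. the flask is lifted up off the hooks and held in the gripper (height (world z) of flask above 0.134 m and contact force between flask and hanger below 0.05 N and contact force between flask and the fingers above 1 N), for 0.1 s.
2. the flask sits upright and centred in the sprung ring (horizontal distance between flask and ring_mid below 0.006 m and angle between flask's own z axis and vertical below 0.15 rad and contact force between flask and ring above 0.5 N), for 0.1 s.
At the end, for the whole second after the job is handed in: The flask sits in the ring, its bottom within 6 mm of the ring's axis and within 0.15 rad of upright; the gripper still holds it and presses the ring down by more than 11 mm of its 20 mm (sleeves at the green), with more than 5 N between flask and ring, at rest, throughout the last second (horizontal distance between flask and ring_mid below 0.006 m and angle between flask's own z axis and vertical below 0.15 rad and contact force between flask and ring above 5 N and value of joint ring above 0.011 m and contact force between flask and the fingers above 1 N and contact force between flask and hanger below 0.05 N and linear speed of flask below 0.02 m/s); the arm keeps its last pose, push and grip.
It fails at once if another thing on the bench is shifted by more than 30 mm (distance of any of dropper_bottle, brush_b, snips, pen, cap from where it was at the start of the episode above 0.03 m).
It also fails if it takes over 40 s, if anything falls off the work surface, if the arm or the gripper's body presses on something with over 40 N, if the wrist force passes 120 N, or if a joint passes its speed limit or range.

ROBOT

A 6-joint arm with a two-finger parallel gripper is mounted at the origin on a cart in front of the work surface, level with it; the furniture and walls round the work are solid. World frame = base frame: x ahead of the robot, y to its left, z up, the work surface at z = 0. Lengths are in mm, angles in rad, forces in N, time in s.
With the tool pointing down it reaches from about 325 to 850 mm from the base axis. Payload 15.5 kg.
Tool frame: the origin (TCP) lies on the centre line of the jaws, within the pads' length; the fingertips stand 8 mm ahead of it and the grasp point (between the pads) lies 11 mm behind it; z points along the fingers, y is the direction in which the jaws open and shut (so a half turn about z gives the same grasp; the last joint's range is limited). The gripper opens to 91 mm and grips with 3 to 60 N. Pads are 32 mm wide; open, the fingers measure 118 mm over their backs; the gripper's body (76 mm by 178 mm) begins 60 mm behind the grasp point.
Start: joints at [-1.355, 0.494, 1.345, -0, 1.302, -0.096], TCP at [191.139, -595.057, 221.915] pointing down, gripper open.
Joint ranges: [-2.91, 2.91], [-0.82, 2.16], [0.22, 2.67], [-1.22, 4.37], [0.12, 2.79], [-3.08, 3.08]. Speed limits (rad/s): [1.89, 1.89, 2.57, 3.01, 3.01, 3.01].

INTERFACE

Orientations are given as a unit quaternion [w, x, y, z].
In Python, from station import robot, eyes, models gives the robot as it stands.
- The arm moves only by the tool play_rows, never from a script. Its argument "targets" is a list of rows, each an object with "slide": the shift along the tool's x, y, z in m, a list of three; "turn": the turn, a rotation vector about the tool's x, y, z in degrees, a list of three; "grip": the closure, from 0 (fully open) to 1 (shut). A call has 1 to 8 rows; each row shifts and turns the commanded pose from where the row before left it, along the tool's axes as they then stand; what a row does not reach is not made up. A row lasts 1/10 s, in which the tool goes at most 50 mm and 8.59 degrees, less where a joint would pass 70% of its speed; a pose out of reach is approached as far as the arm can. A call with a gripper value outside its range is refused whole. The fingers move at their own pace and stop on an object; "squeeze" is the grip in N (left out, the last holds). Time passes only in rows, so rows that do not move let the fingers close. It gives the time, the measured TCP pose, the force and the opening at its end, in the units of the state.
- robot.get_state(): the state, without advancing time (a new reading comes with each control period).
- eyes.get_image(name): name is "scene" or "top" or "wrist"; returns (picture, depth): 400x640x3 uint8, red, green, blue; 400x640 float32, mm along the optical axis (not along the pixel's ray), 0 where there is no reading.
- eyes.camera_model(name): a dict with "K" (3x3 intrinsics, pixels), "k1" (the pictures are not rectified: a ray, as slopes to the right and down, at radius r is drawn at 1 + k1 r^2 times it, then the intrinsics apply), "xyz" and "rotation" of the camera in the world; the wrist camera has in their place "hand_eye" (4x4, takes a point from camera to tool coordinates, whose origin is the TCP and whose axes are the flange's). Camera axes: x right, y up, looking along -z (the intrinsics and any distortion apply to the point x, -y, -z); pixel columns grow to the right and rows downward; lengths in mm; the calibration is good to about 2 mm. A picture is of the moment at which its call begins: read the wrist's pose just before it. camera_model takes no time and is no camera call.
- robot.close_job(): hands the job in, once; it reports no verdict.
Trained networks look in the newest picture that a camera, given by its name, has taken for a name from the list of things; names that differ only in an ending like _2 or _b are one class to them, and where a whole thing is asked for, a point or a joint stands for the part that bears it (a point fixed in the world has none). Each returns a list of dicts, best first, with "conf" (0 to 1); they miss things now and then, are a little off and sometimes report something else, mostly with a low value. They report only what shows in the picture. A call takes as long as a camera call. They do not tell look-alikes from the thing itself.
- models.trace(camera, target): "pixels" (400x640 bool, what is visible of it) and "uv" ([column, row] in pixels, amid what is visible of it).
The state is a dict: "time": time; "q": joint angles; "qd": joint speeds; "joint_efforts": joint torques, N m; "tcp_pos": TCP position; "eef_rot": TCP orientation; "force": force on the tool from outside, world axes, zero at the start; "wrist_torque": the same for the moment, N m; "opening": finger opening in mm.
Only numpy, scipy, OpenCV 4.12 (cv2) and the standard library are available. Lean on these libraries where they do the work, as an engineer would, in place of code of your own. Each camera call takes 0.05 s, during which the arm holds its last target.

## Working session

There is one attempt and no reset: what is moved stays moved. The work goes in short steps, Python scripts to look and compute and a tool call to move; the robot and the scene stay as the last step left them, time stands still between calls to the robot, and variables do not carry over. Pictures are saved under pics/ and viewed, and the job is handed in when it is done.

Besides the shell and the picture viewer there is one more tool, called after "Request:" as name(argument=value, ...) on one line, values as JSON. play_rows: Moves the arm, as the interface text tells. Its arguments: {"type":"object","properties":{"targets":{"type":"array"},"squeeze":{"type":"number"}},"required":["targets"]}

```bash
mkdir -p pics; ls
python3 - <<'E'
from station import robot, eyes, models
import cv2
print(robot.get_state())
for n in ("scene","top","wrist"):
    p,d=eyes.get_image(n); cv2.imwrite(f"pics/{n}0.png",p[:,:,::-1]); print(n,eyes.camera_model(n))
E
```

```text
pics
{'time': 0.0, 'q': array([-1.35548697e+00,  4.94219009e-01,  1.34609887e+00, -2.93005787e-05,
        1.30250615e+00, -9.55125162e-02]), 'qd': array([ 4.59413056e-05, -6.27312035e-04,  2.19341552e-03, -1.13504629e-03,
        2.10919384e-05,  8.04602412e-04]), 'joint_efforts': array([ 1.27951021e-04, -8.78823566e+01, -3.81860018e+01,  7.08003645e-02,
        5.32545196e-02, -1.46220609e-04]), 'tcp_pos': array([ 191.0603144 , -594.70508664,  221.32691361]), 'eef_rot': array([-6.13739328e-04,  9.87947217e-01,  1.54789913e-01, -5.09552091e-05]), 'force': array([-0.50114416, -0.12976186, -0.88887297]), 'wrist_torque': array([ 0.03675725, -0.00611041, -0.03683858]), 'opening': 91.42384257769751}
scene {'K': array([[515.98126012,   0.        , 315.46985502],
       [  0.        , 515.98126012, 194.65373049],
       [  0.        ,   0.        ,   1.        ]]), 'k1': -0.06713990206328396, 'xyz': array([-578.06812806,  453.14804385,  809.36940718]), 'rotation': array([-0.44553686, -0.2541475 ,  0.44581557,  0.7335901 ])}
top {'K': array([[384.0872411 ,   0.        , 320.92858499],
       [  0.        , 384.0872411 , 196.45563286],
       [  0.        ,   0.        ,   1.        ]]), 'k1': -0.001080687655328754, 'xyz': array([ 345.34502973, -148.37189819, 1229.06815577]), 'rotation': array([-0.69490602, -0.05197774,  0.05067272,  0.71542729])}
wrist {'K': array([[298.16024703,   0.        , 320.15351857],
       [  0.        , 298.16024703, 196.8471144 ],
       [  0.        ,   0.        ,   1.        ]]), 'k1': -0.029540234059991847, 'hand_eye': array([[ 4.42644069e-04,  9.64389594e-01,  2.64485376e-01,
         7.52480908e+01],
       [ 9.99999636e-01, -6.19973822e-04,  5.86998033e-04,
         1.64523731e+00],
       [ 7.30068804e-04,  2.64485020e-01, -9.64389517e-01,
        -1.63288625e+02],
       [ 0.00000000e+00,  0.00000000e+00,  0.00000000e+00,
         1.00000000e+00]])}
```

View pics/scene0.png

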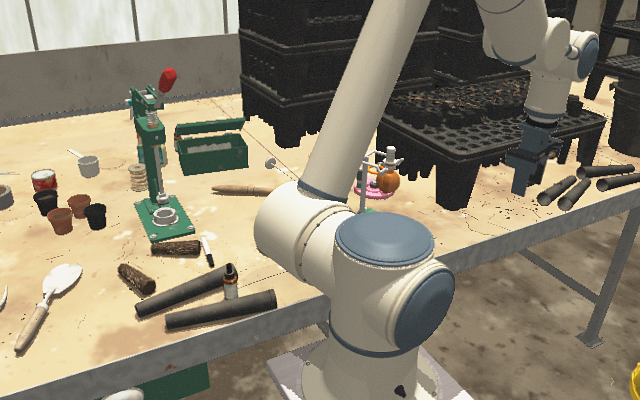

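View pics/top0.png

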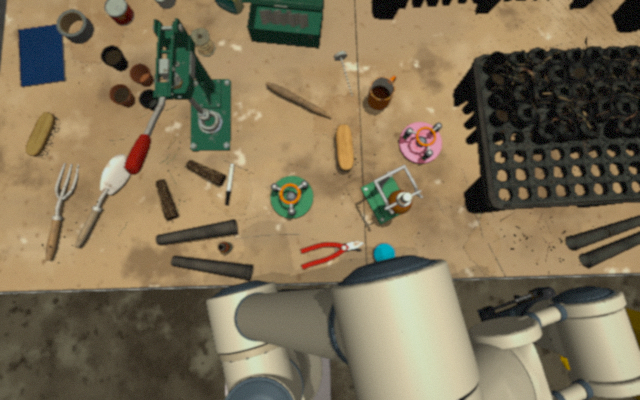

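View pics/wrist0.png

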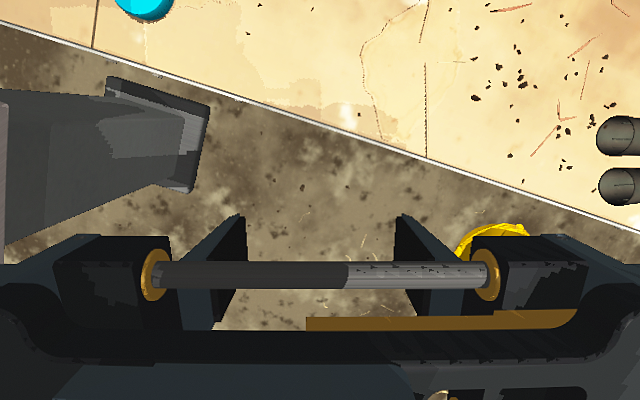

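The top view shows the green reader at about (291,197), the pink look-alike at (421,143), the hanger and flask at about (395,195), and the cap at (384,252). Next I'll measure.

```bash
cat > h.py <<'E'
from station import robot, eyes, models
import cv2, numpy as np
from scipy.spatial.transform import Rotation as R
def Rq(q): return R.from_quat([q[1],q[2],q[3],q[0]])
def campose(n,st=None):
    m=eyes.camera_model(n)
    if n!="wrist": return m,Rq(m["rotation"]).as_matrix(),np.array(m["xyz"])
    H=m["hand_eye"]; Rt=Rq(st["eef_rot"]).as_matrix()
    return m,Rt@H[:3,:3],Rt@H[:3,3]+st["tcp_pos"]
def rays(m,uv):
    uv=np.asarray(uv,float).reshape(-1,1,2)
    k=np.array([m["k1"],0,0,0,0.])
    s=cv2.undistortPoints(uv,m["K"],k).reshape(-1,2)
    return np.c_[s[:,0],-s[:,1],-np.ones(len(s))]
def cloud(n,mask,d,st=None):
    m,Rc,t=campose(n,st)
    v,u=np.nonzero(mask&(d>0)); r=rays(m,np.c_[u,v])
    return (r*d[v,u][:,None])@Rc.T+t
def atz(n,uv,z,st=None):
    m,Rc,t=campose(n,st); r=rays(m,uv)@Rc.T
    return t+r*((z-t[2])/r[:,2])[:,None]
def proj(n,P,st=None):
    m,Rc,t=campose(n,st); c=(np.atleast_2d(P)-t)@Rc; s=np.c_[c[:,0]/-c[:,2],-c[:,1]/-c[:,2]]
    s=s*(1+m["k1"]*(s**2).sum(1))[:,None]
    return s@m["K"][:2,:2].T+m["K"][:2,2]
E
python3 - <<'E'
from h import *
p,d=eyes.get_image("top"); np.save("topd.npy",d)
c=p[120:280,260:460]; cv2.imwrite("pics/topz.png",cv2.resize(c[:,:,::-1],None,fx=4,fy=4,interpolation=cv2.INTER_CUBIC)[:600])
for t in ["flask","hanger","cradle","ring_mid","cap","snips","dropper_bottle","brush_b","pen"]:
    for o in models.trace("top",t)[:3]:
        P=cloud("top",o["pixels"],d)
        if len(P)==0: print(t,o["conf"],o["uv"]);continue
        print(t,round(o["conf"],2),np.round(o["uv"]),len(P),"med",np.median(P,0).round(),"min",np.percentile(P,3,axis=0).round(),"max",np.percentile(P,97,axis=0).round())
E
```

```text
flask 0.92 [400. 200.] 478 med [ 475. -358.  181.] min [ 451. -392.  159.] max [ 508. -334.  257.]
flask 0.44 [291. 182.] 394 med [540. -54.  78.] min [ 466. -104.   11.] max [563.   2.  83.]
flask 0.36 [380. 195.] 1048 med [ 524. -330.   11.] min [ 445. -380.    6.] max [ 568. -290.  214.]
hanger 0.94 [382. 192.] 1333 med [ 527. -335.   12.] min [ 445. -417.   -1.] max [ 598. -290.  214.]
cradle 0.81 [420. 144.] 1422 med [ 690. -474.   14.] min [ 631. -536.    8.] max [ 752. -417.   81.]
cradle 0.65 [291. 196.] 1466 med [523. -54.  14.] min [ 464. -113.    8.] max [585.   7.  81.]
ring_mid 0.62 [430. 130.] 302 med [ 705. -484.   77.] min [ 632. -522.   15.] max [ 729. -419.   82.]
cap 0.8 [384. 252.] 317 med [ 342. -336.   22.] min [ 321. -368.   17.] max [ 367. -305.   28.]
snips 0.83 [332. 245.] 523 med [ 357. -175.   14.] min [ 308. -261.    5.] max [375. -90.  19.]
snips 0.21 [282. 188.] 360 med [529. -50.  78.] min [466. -99.  13.] max [558.  -0.  83.]
dropper_bottle 0.58 [346. 146.] 711 med [ 675. -226.   46.] min [ 607. -251.    2.] max [ 744. -202.   51.]
dropper_bottle 0.47 [227. 247.] 139 med [371. 147.  60.] min [356. 138.  11.] max [386. 164. 100.]
brush_b 0.96 [345. 147.] 694 med [ 674. -226.   46.] min [ 607. -250.   36.] max [ 744. -203.   51.]
pen 0.54 [229. 186.] 227 med [564. 148.  13.] min [511. 136.  -2.] max [632. 165.  19.]
```

View pics/topz.png

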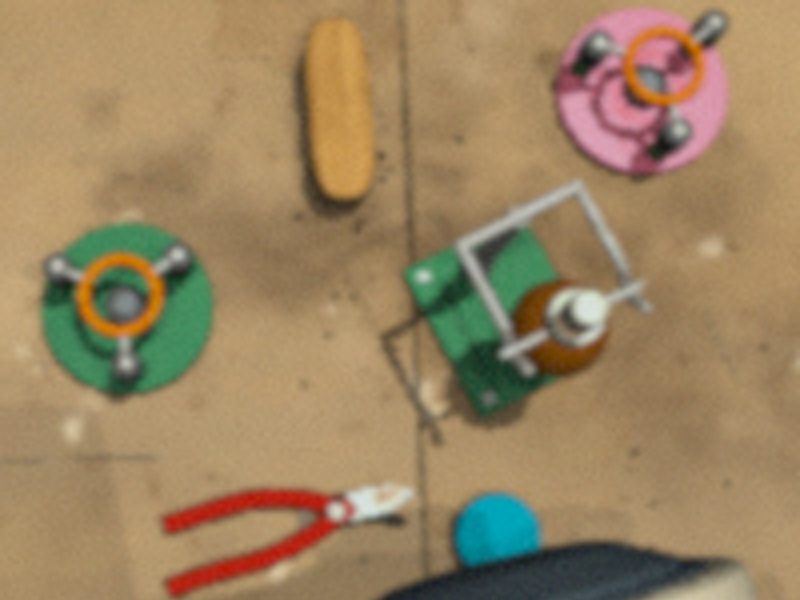

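Run:
```python
from h import *
f=lambda x,y:[260+x/4,120+y/4]
for n,z,q in [("A",213,f(463,245)),("B",213,f(580,185)),("C",213,f(533,372)),("D",213,f(648,308)),("stemtop",257,f(588,308)),("ring",77,f(120,295))]:
    print(n,atz("top",[q],z)[0].round(1))
d=np.load("topd.npy");p,_=eyes.get_image("top"); p=p.astype(int)
hsv=cv2.cvtColor(p.astype(np.uint8),cv2.COLOR_RGB2HSV)
def rep(name,mask,lo,hi):
    P=cloud("top",mask,d); P=P[(P[:,2]>lo)&(P[:,2]<hi)]
    (c,s,a)=cv2.minAreaRect(P[:,:2].astype(np.float32)); (cc,r)=cv2.minEnclosingCircle(P[:,:2].astype(np.float32))
    print(name,len(P),P.mean(0).round(1),"rect",np.round(c,1),np.round(s,1),round(a,1),"circ",np.round(cc,1),round(r,1))
    return P
roi=lambda a,b,c,e:(np.add.outer(np.arange(400),np.zeros(640))>=b)&(np.add.outer(np.arange(400),np.zeros(640))<e)&(np.add.outer(np.zeros(400),np.arange(640))>=a)&(np.add.outer(np.zeros(400),np.arange(640))<c)
H,S,V=hsv[...,0],hsv[...,1],hsv[...,2]
rep("ring",roi(270,170,315,222)&(H>8)&(H<22)&(S>200)&(V>150),65,90)
rep("base",roi(260,165,325,230)&(H>60)&(H<90)&(S>100),5,20)
rep("stem",roi(385,180,430,215),250,264)
rep("bars",roi(360,150,440,225),204,224)
rep("ftbase",roi(350,160,400,230)&(H>60)&(H<90)&(S>100),3,18)
```

```text
A [ 531.  -297.1  213. ]
B [ 569.8 -378.1  213. ]
C [ 444.  -339.3  213. ]
D [ 484.6 -418.4  213. ]
stemtop [ 479.7 -368.4  257. ]
ring [525.  -55.1  77. ]
ring 111 [524.1 -53.9  79.3] rect [525.8 -53.7] [58.3 57.9] 0.1 circ [525.7 -53.9] 30.8
base 723 [518.6 -57.   12.4] rect [525.3 -54.3] [125.5 130.4] 88.6 circ [525.6 -54.1] 66.4
stem 69 [ 480.6 -367.   255.9] rect [ 480.1 -367.5] [22.7 21.2] 86.4 circ [ 481.1 -367.3] 11.7
bars 390 [ 515.3 -349.   212.4] rect [ 511.1 -354.5] [103.6 101.2] 26.3 circ [ 509.4 -353.2] 68.0
ftbase 622 [ 512.2 -336.    10.4] rect [ 511.8 -352.5] [129.7 105. ] 25.0 circ [ 509.5 -345. ] 74.0
```

Run:
```python
from h import *
d=np.load("topd.npy"); P=cloud("top",d>0,d)
def mx(a,b,c,e):
    q=P[(P[:,0]>a)&(P[:,0]<b)&(P[:,1]>c)&(P[:,1]<e)]; print(a,b,c,e,len(q),np.percentile(q[:,2],[50,99,100]).round())
mx(300,500,-700,-450);mx(500,800,-800,-520);mx(560,800,-200,300);mx(400,560,-300,100);mx(300,480,-300,-440)if 0 else None
mx(600,800,-500,-200)
```

```text
300 500 -700 -450 5434 [  1. 206. 212.]
500 800 -800 -520 13104 [197. 260. 269.]
560 800 -200 300 12528 [  2. 484. 504.]
400 560 -300 100 6275 [  1.  82. 216.]
600 800 -500 -200 5384 [  2.  80. 135.]
```

Request:
play_rows(targets=[{"slide": [0,0,-0.036],"turn": [0,0,0],"grip": 0},{"slide": [0,0,-0.036],"turn": [0,0,0],"grip": 0},{"slide": [0,0,-0.036],"turn": [0,0,0],"grip": 0}])

```text
time: 1.0
tcp_pos: [191.1, -594.8, 331.2]
eef_rot: [-0.0, 0.988, 0.155, -0.0]
force: [0.4, -1.1, 0.3]
opening: 91.4
```

Request:
play_rows(targets=[{"slide": [0.02875,-0.0107,0],"turn": [0,0,0],"grip": 0},{"slide": [0.02875,-0.0107,0],"turn": [0,0,0],"grip": 0},{"slide": [0.02875,-0.0107,0],"turn": [0,0,0],"grip": 0},{"slide": [0.02875,-0.0107,0],"turn": [0,0,0],"grip": 0},{"slide": [0.02875,-0.0107,0],"turn": [0,0,0],"grip": 0},{"slide": [0.02875,-0.0107,0],"turn": [0,0,0],"grip": 0},{"slide": [0.02875,-0.0107,0],"turn": [0,0,0],"grip": 0},{"slide": [0.02875,-0.0107,0],"turn": [0,0,0],"grip": 0}])

```text
time: 1.8
tcp_pos: [384.8, -442.3, 330.0]
eef_rot: [0.0, 0.988, 0.155, 0.0]
force: [0.3, -0.6, 0.2]
opening: 91.5
```

Request:
play_rows(targets=[{"slide": [0.02875,-0.0107,0],"turn": [0,0,0],"grip": 0},{"slide": [0.02875,-0.0107,0],"turn": [0,0,0],"grip": 0},{"slide": [0.02875,-0.0107,0],"turn": [0,0,0],"grip": 0},{"slide": [0.02875,-0.0107,0],"turn": [0,0,0],"grip": 0},{"slide": [0,0,0],"turn": [0,0,-8.15],"grip": 0},{"slide": [0,0,0],"turn": [0,0,-8.15],"grip": 0},{"slide": [0,0,0],"turn": [0,0,-8.15],"grip": 0},{"slide": [0,0,0],"turn": [0,0,-8.15],"grip": 0}])

```text
time: 2.6
tcp_pos: [480.4, -367.2, 329.9]
eef_rot: [-0.0, 0.904, 0.429, -0.0]
force: [-0.5, 0.2, 0.5]
opening: 91.2
```

Request:
play_rows(targets=[{"slide": [0,0,0],"turn": [0,0,-8.15],"grip": 0},{"slide": [0,0,0],"turn": [0,0,-8.15],"grip": 0},{"slide": [0,0,0],"turn": [0,0,-8.15],"grip": 0},{"slide": [0,0,0],"turn": [0,0,-8.15],"grip": 0},{"slide": [0,0,0],"turn": [0,0,-8.15],"grip": 0},{"slide": [0,0,0],"turn": [0,0,-8.15],"grip": 0},{"slide": [0,0,0],"turn": [0,0,-8.15],"grip": 0},{"slide": [0,0,0],"turn": [0,0,-8.15],"grip": 0}])

```text
time: 3.4
tcp_pos: [480.3, -367.3, 329.9]
eef_rot: [-0.0, 0.53, 0.848, -0.0]
force: [0.5, 0.6, 0.8]
opening: 91.1
```

Run:
```python
from h import *
st=robot.get_state(); p,d=eyes.get_image("wrist"); cv2.imwrite("pics/w1.png",p[:,:,::-1])
print(st["time"],st["tcp_pos"],st["eef_rot"],st["q"])
np.savez("w1.npz",p=p,d=d,tcp_pos=st["tcp_pos"],eef_rot=st["eef_rot"])
for t in ["flask","hanger"]:
    for o in models.trace("wrist",t)[:2]:
        P=cloud("wrist",o["pixels"],d,st); print(t,o["conf"],o["uv"],np.percentile(P,[3,50,97],axis=0).round())
P=cloud("wrist",d>0,d,st)
q=P[(abs(P[:,0]-480)<40)&(abs(P[:,1]+367)<40)&(P[:,2]>245)&(P[:,2]<265)]
print(len(q),q.mean(0),cv2.minEnclosingCircle(q[:,:2].astype(np.float32)))
```

```text
3.4 [ 480.3057399  -367.30494699  329.92474024] [-9.51686140e-07  5.30354187e-01  8.47776171e-01 -1.52079050e-05] [-7.51574584e-01  3.83243239e-01  1.23373275e+00 -3.02501731e-05
  1.52461272e+00 -1.20433292e+00]
flask 0.66 [322.6, 181.6] [[ 452. -402.  157.]
 [ 477. -360.  202.]
 [ 509. -334.  258.]]
hanger 0.58 [361.7, 160.7] [[ 447. -405.    9.]
 [ 533. -332.   35.]
 [ 576. -294.  214.]]
646 [ 481.26334245 -367.6863251   255.98361036] ((481.7948303222656, -368.96685791015625), 12.113174438476562)
```

View pics/w1.png

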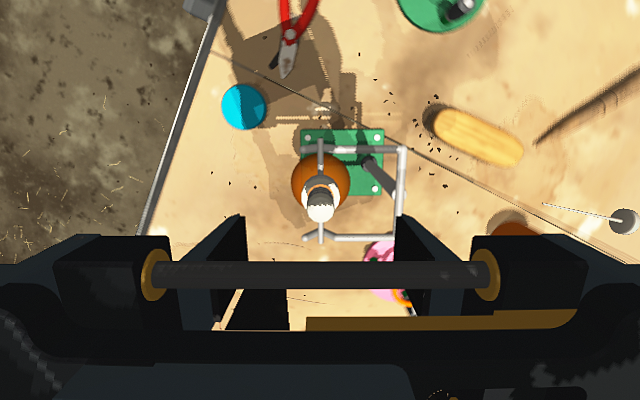

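Run:
```python
from h import *
w=np.load("w1.npz"); P=cloud("wrist",w["d"]>0,w["d"],w)
q=P[(abs(P[:,0]-515)<80)&(abs(P[:,1]+350)<90)&(P[:,2]>209)&(P[:,2]<220)]
yx=np.deg2rad(25.8);ux=np.array([np.cos(yx),np.sin(yx)]);uy=np.array([-ux[1],ux[0]])
r=(q[:,:2]-[481.3,-368.2]); a=r@ux;b=r@uy
for s in(1,-1):
    m=(abs(b*s-45)<10)&(a>-25)&(a<65); f=np.polyfit(a[m],b[m],1); print(m.sum(),f, np.rad2deg(np.arctan(f[0])),b[m].mean(),a[m].min())
print(np.percentile(a,[0,100]))
```

```text
562 [2.51746710e-04 4.38667708e+01] 0.014424023698404764 43.87501270939476 -19.184068358941783
462 [-1.80308851e-03 -4.54454858e+01] -0.10330924972620516 -45.504002982422946 -19.540866108349174
[-19.54086611  83.84549252]
```

Request:
play_rows(targets=[{"slide": [0,0,0.015],"turn": [0,0,0],"grip": 0},{"slide": [0,0,0.015],"turn": [0,0,0],"grip": 0},{"slide": [0,0,0.015],"turn": [0,0,0],"grip": 0},{"slide": [0,0,0.015],"turn": [0,0,0],"grip": 0},{"slide": [0,0,0.015],"turn": [0,0,0],"grip": 0},{"slide": [0,0,0.01],"turn": [0,0,0],"grip": 0},{"slide": [0,0,0.01],"turn": [0,0,0],"grip": 0},{"slide": [0,0,0.007],"turn": [0,0,0],"grip": 0}])

```text
time: 4.35
tcp_pos: [480.3, -367.3, 227.3]
eef_rot: [-0.0, 0.533, 0.846, 0.0]
force: [0.7, -0.3, 0.1]
opening: 90.8
```

Request:
play_rows(targets=[{"slide": [0,0,0],"turn": [0,0,0],"grip": 0.6},{"slide": [0,0,0],"turn": [0,0,0],"grip": 1},{"slide": [0,0,0],"turn": [0,0,0],"grip": 1},{"slide": [0,0,0],"turn": [0,0,0],"grip": 1},{"slide": [0,0,0],"turn": [0,0,0],"grip": 1},{"slide": [0,0,0],"turn": [0,0,0],"grip": 1},{"slide": [0,0,0],"turn": [0,0,0],"grip": 1},{"slide": [0,0,0],"turn": [0,0,0],"grip": 1}], squeeze=40)

```text
time: 5.15
tcp_pos: [480.3, -367.3, 227.9]
eef_rot: [0.0, 0.533, 0.846, -0.0]
force: [0.2, -0.6, -0.1]
opening: 30.1
```

Request:
play_rows(targets=[{"slide": [0,0,0],"turn": [0,0,0],"grip": 1},{"slide": [0,0,0],"turn": [0,0,0],"grip": 1},{"slide": [0,0,0],"turn": [0,0,0],"grip": 1},{"slide": [0,0,0],"turn": [0,0,0],"grip": 1}])

```text
time: 5.55
tcp_pos: [480.3, -367.3, 227.9]
eef_rot: [-0.0, 0.533, 0.846, -0.0]
force: [0.5, -0.5, 0.5]
opening: 23.1
```

Gripped, with the opening at 23.1 mm for a 24 mm stem. Next I lift 40 mm.

Request:
play_rows(targets=[{"slide": [0,0,-0.005],"turn": [0,0,0],"grip": 1},{"slide": [0,0,-0.005],"turn": [0,0,0],"grip": 1},{"slide": [0,0,-0.005],"turn": [0,0,0],"grip": 1},{"slide": [0,0,-0.005],"turn": [0,0,0],"grip": 1},{"slide": [0,0,-0.005],"turn": [0,0,0],"grip": 1},{"slide": [0,0,-0.005],"turn": [0,0,0],"grip": 1},{"slide": [0,0,-0.01],"turn": [0,0,0],"grip": 1},{"slide": [0,0,0],"turn": [0,0,0],"grip": 1}])

```text
time: 6.35
tcp_pos: [480.9, -367.8, 269.5]
eef_rot: [0.001, 0.533, 0.846, -0.0]
force: [0.4, -0.0, -1.6]
opening: 23.4
```

Run:
```python
from h import *
st=robot.get_state(); p,d=eyes.get_image("wrist"); cv2.imwrite("pics/w2.png",p[:,:,::-1])
print(st["time"],st["tcp_pos"],st["force"],st["opening"])
for n in ("scene","top"):
    p,d=eyes.get_image(n); cv2.imwrite(f"pics/{n}2.png",p[:,:,::-1])
M=Rq(st["eef_rot"]).as_matrix(); print(M.round(3))
print("out 100 in tool", (M.T@[-.9003*100,-.4352*100,0]).round(1))
```

```text
6.35 [ 480.8514516  -367.755131    269.54199311] [ 0.38515518 -0.01485699 -1.57804643] 23.358942291158687
[[-0.432  0.902  0.002]
 [ 0.902  0.432 -0.002]
 [-0.002  0.001 -1.   ]]
out 100 in tool [  -0.3 -100.    -0.1]
```

View pics/w2.png

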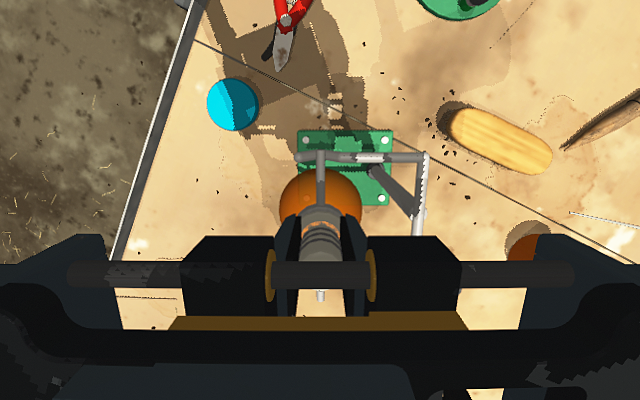

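View pics/top2.png

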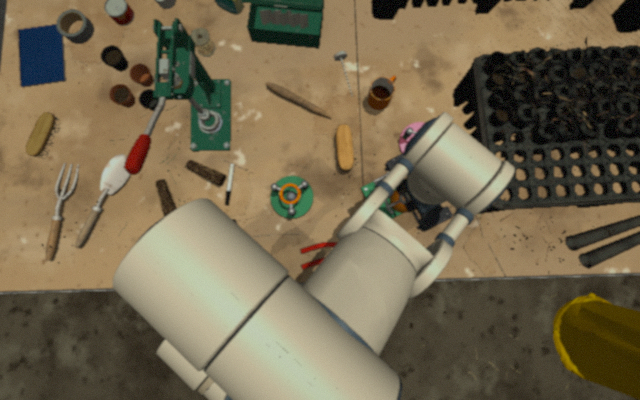

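The flask is held (−1.6 N matches its weight) and looks upright in the jaws, at about (320,215). Next I take it out along tool −y.

Request:
play_rows(targets=[{"slide": [0,-0.015,0],"turn": [0,0,0],"grip": 1},{"slide": [0,-0.015,0],"turn": [0,0,0],"grip": 1},{"slide": [0,-0.015,0],"turn": [0,0,0],"grip": 1},{"slide": [0,-0.015,0],"turn": [0,0,0],"grip": 1},{"slide": [0,-0.015,0],"turn": [0,0,0],"grip": 1},{"slide": [0,-0.015,0],"turn": [0,0,0],"grip": 1},{"slide": [0,-0.015,0],"turn": [0,0,0],"grip": 1},{"slide": [0,-0.005,0],"turn": [0,0,0],"grip": 1}])

```text
time: 7.3
tcp_pos: [379.6, -415.6, 267.9]
eef_rot: [-0.0, 0.533, 0.846, -0.0]
force: [-0.2, 0.3, -1.7]
opening: 23.4
```

Run:
```python
from h import *
st=robot.get_state();print(st)
M=Rq(st["eef_rot"]).as_matrix()
for t in ([330,-150,269],[525.5,-54,269]): print(t,(M.T@(np.array(t)-st["tcp_pos"])).round(1))
p,d=eyes.get_image("top"); cv2.imwrite("pics/top3.png",p[:,:,::-1])
o=models.trace("top","cradle")
H,S,V=np.moveaxis(cv2.cvtColor(p,cv2.COLOR_RGB2HSV),2,0)
m=np.zeros((400,640),bool); m[170:222,270:315]=1; m&=(H>8)&(H<22)&(S>180)&(V>130)
v,u=np.nonzero(m); print(len(u),cv2.fitEllipse(np.c_[u,v].astype(np.float32)),cv2.minEnclosingCircle(np.c_[u,v].astype(np.float32)))
P=cloud("top",m,d); (c,r)=cv2.minEnclosingCircle(np.c_[u,v].astype(np.float32)); print(P.mean(0),atz("top",[c],77))
```

```text
{'time': 7.3, 'q': array([-9.36536127e-01,  3.63223595e-01,  1.43590957e+00, -2.66870367e-04,
        1.34253692e+00, -1.38230518e+00]), 'qd': array([-0.06200911, -0.01519281,  0.02538139,  0.00951289, -0.0115479 ,
       -0.06207263]), 'joint_efforts': array([-1.77212963e-01, -7.71267629e+01, -3.95099401e+01, -1.69506641e-01,
        6.72345702e-02, -2.47415844e-01]), 'tcp_pos': array([ 379.63092652, -415.61559213,  267.94885017]), 'eef_rot': array([-8.35246721e-05,  5.33288659e-01,  8.45933323e-01, -1.06842677e-04]), 'force': array([-0.18363284,  0.31401147, -1.67324108]), 'wrist_torque': array([-0.01211106, -0.08959289,  0.01707667]), 'opening': 23.41977706061149}
[330, -150, 269] [261.1  69.8  -1.1]
[525.5, -54, 269] [263.4 287.5  -1.1]
150 ((289.6700744628906, 193.3932647705078), (18.013254165649414, 18.765836715698242), 71.75409698486328) ((289.637939453125, 193.46551513671875), 10.651458740234375)
[525.75804103 -53.34177498  73.15075974] [[525.90117837 -53.99059602  77.        ]]
```

View pics/top3.png

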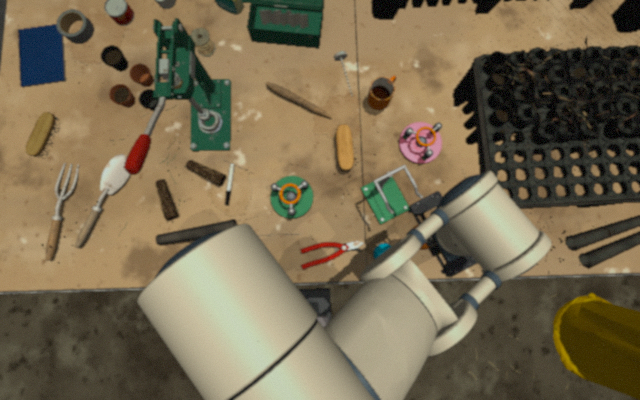

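Request:
play_rows(targets=[{"slide": [0,0,-0.025],"turn": [0,0,0],"grip": 1},{"slide": [0,0,-0.025],"turn": [0,0,0],"grip": 1},{"slide": [0,0,-0.025],"turn": [0,0,0],"grip": 1},{"slide": [0.0194,0.0093,0],"turn": [0,0,0],"grip": 1},{"slide": [0.0194,0.0093,0],"turn": [0,0,0],"grip": 1},{"slide": [0.0194,0.0093,0],"turn": [0,0,0],"grip": 1},{"slide": [0.0194,0.0093,0],"turn": [0,0,0],"grip": 1},{"slide": [0.0194,0.0093,0],"turn": [0,0,0],"grip": 1}])

```text
time: 8.2
tcp_pos: [381.5, -306.0, 342.9]
eef_rot: [0.0, 0.533, 0.846, 0.0]
force: [-0.4, 0.7, -0.9]
opening: 23.7
```

Request:
play_rows(targets=[{"slide": [0.0194,0.0093,0],"turn": [0,0,0],"grip": 1},{"slide": [0.0194,0.0093,0],"turn": [0,0,0],"grip": 1},{"slide": [0.0194,0.0093,0],"turn": [0,0,0],"grip": 1},{"slide": [0.0194,0.0093,0],"turn": [0,0,0],"grip": 1},{"slide": [0.0194,0.0093,0],"turn": [0,0,0],"grip": 1},{"slide": [0.0069,0.0195,0],"turn": [0,0,0],"grip": 1},{"slide": [0.0069,0.0195,0],"turn": [0,0,0],"grip": 1},{"slide": [0.0069,0.0195,0],"turn": [0,0,0],"grip": 1}])

```text
time: 9.0
tcp_pos: [425.6, -154.5, 343.1]
eef_rot: [0.0, 0.533, 0.846, 0.0]
force: [0.1, 0.4, -1.3]
opening: 23.2
```

Request:
play_rows(targets=[{"slide": [0.0069,0.0195,0],"turn": [0,0,0],"grip": 1},{"slide": [0.0069,0.0195,0],"turn": [0,0,0],"grip": 1},{"slide": [0.0069,0.0195,0],"turn": [0,0,0],"grip": 1},{"slide": [0.0069,0.0195,0],"turn": [0,0,0],"grip": 1},{"slide": [0.0069,0.0195,0],"turn": [0,0,0],"grip": 1},{"slide": [0.0069,0.0195,0],"turn": [0,0,0],"grip": 1},{"slide": [0.0069,0.0195,0],"turn": [0,0,0],"grip": 1},{"slide": [0,0,0],"turn": [0,0,0],"grip": 1}])

```text
time: 9.8
tcp_pos: [528.4, -51.1, 342.7]
eef_rot: [-0.0, 0.532, 0.847, 0.0]
force: [-0.7, -0.0, -1.7]
opening: 23.1
```

Run:
```python
from h import *
st=robot.get_state(); p,d=eyes.get_image("wrist"); cv2.imwrite("pics/w4.png",p[:,:,::-1])
np.savez("w4.npz",p=p,d=d,tcp_pos=st["tcp_pos"],eef_rot=st["eef_rot"])
print(st["time"],st["tcp_pos"],st["eef_rot"],st["force"],st["wrist_torque"],st["opening"])
P=cloud("wrist",d>0,d,st)
q=P[(np.hypot(P[:,0]-525,P[:,1]+54)<80)&(P[:,2]>5)&(P[:,2]<100)]; print(len(q))
for n in ("scene","top"):
    p,d=eyes.get_image(n); cv2.imwrite(f"pics/{n}4.png",p[:,:,::-1])
```

```text
9.8 [528.41711358 -51.11197762 342.66581306] [-5.03745159e-05  5.31923307e-01  8.46792465e-01  3.37619430e-04] [-0.72479238 -0.04651034 -1.65759626] [-0.00857343 -0.0940606  -0.00754365] 23.080269055441207
3602
```

View pics/w4.png

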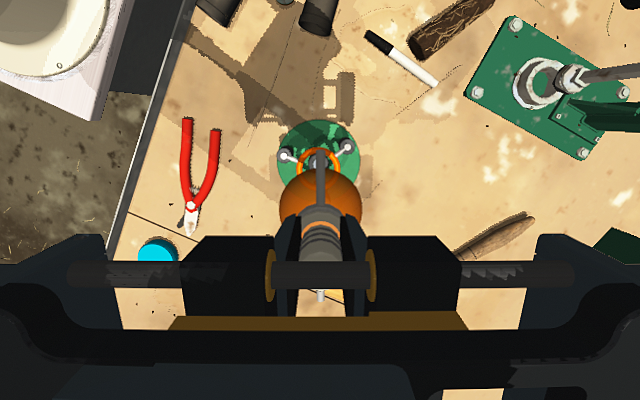

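View pics/scene4.png

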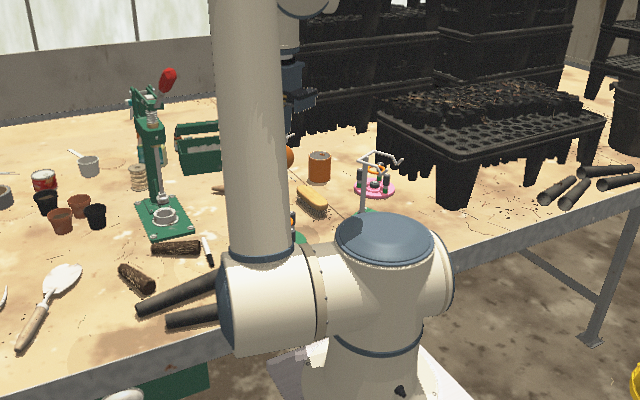

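View pics/top4.png

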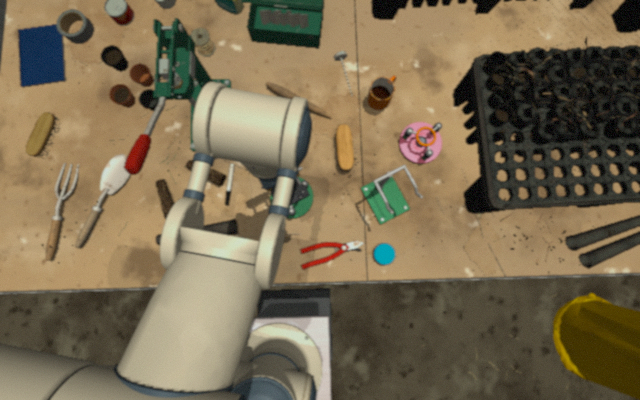

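```bash
cat > s.py <<'E'
from h import *
from scipy.optimize import least_squares
import sys
w=np.load(sys.argv[1]); p=w["p"];d=w["d"]
M=Rq(w["eef_rot"]).as_matrix()
H,S,V=np.moveaxis(cv2.cvtColor(p,cv2.COLOR_RGB2HSV),2,0)
P=cloud("wrist",d>0,d,w); v,u=np.nonzero(d>0)
T=(P-w["tcp_pos"])@M
# bulb
m=(u>270)&(u<372)&(v>150)&(v<235)&(H[v,u]>3)&(H[v,u]<22)&(S[v,u]>150)&(T[:,2]>10)&(T[:,2]<120)
B=T[m]
f=lambda c:np.hypot(np.hypot(B[:,0]-c[0],B[:,1]-c[1]),B[:,2]-c[2])-35
r=least_squares(f,[0,0,75],loss="soft_l1"); print("bulb centre tool",r.x.round(2),len(B),"res",np.median(abs(f(r.x))).round(2))
C=w["tcp_pos"]+M@r.x; print("bulb world",C.round(1),"axis z expected rel", 227.9-117-35)
# collar/pin
q=T[(abs(T[:,1])<60)&(abs(T[:,0])<70)&(T[:,2]>20)&(T[:,2]<36)&(u>312)&(u<330)&(v>140)]
print("pin pts",len(q),np.median(q,0) if len(q) else 0)
# ring
G=(H>8)&(H<22)&(S>180)&(V>130)
m=G[v,u]&(np.hypot(P[:,0]-525.7,P[:,1]+54)<45)&(P[:,2]>60)&(P[:,2]<90)
Q=P[m]; print("ring pts",len(Q))
if len(Q)>15:
    g=lambda c:np.hypot(Q[:,0]-c[0],Q[:,1]-c[1])-28
    o=least_squares(g,[525.7,-54],loss="soft_l1"); print("ring",o.x.round(1),np.median(abs(g(o.x))),Q[:,2].mean())
m=(H[v,u]>60)&(H[v,u]<90)&(S[v,u]>90)&(P[:,2]>3)&(P[:,2]<25)&(np.hypot(P[:,0]-525.7,P[:,1]+54)<85)
Q=P[m]; h=cv2.convexHull(Q[:,:2].astype(np.float32))[:,0]
k=np.hypot(*(h-[525.7,-54]).T)>60; h=h[k]
g=lambda c:np.hypot(h[:,0]-c[0],h[:,1]-c[1])-70
o=least_squares(g,[525.7,-54],loss="soft_l1"); print("base",len(Q),len(h),o.x.round(1),np.median(abs(g(o.x))),np.median(Q[:,2]))
E
python3 s.py w4.npz
```

```text
bulb centre tool [-3.27  0.69 75.56] 2626 res 0.33
bulb world [530.5 -53.7 267.1] axis z expected rel 75.9
pin pts 739 [28.65894651  0.28153949 25.34778863]
ring pts 310
ring [526.9 -53.4] 1.8564216499222095 79.13647162066141
base 2393 37 [527.7 -55.4] 0.9517135309415323 12.281068026686
```

Request:
play_rows(targets=[{"slide": [0,-0.0035,0.005],"turn": [0,0,0],"grip": 1},{"slide": [0,0,0.02],"turn": [0,0,0],"grip": 1},{"slide": [0,0,0.02],"turn": [0,0,0],"grip": 1},{"slide": [0,0,0.02],"turn": [0,0,0],"grip": 1},{"slide": [0,0,0.02],"turn": [0,0,0],"grip": 1},{"slide": [0,0,0.02],"turn": [0,0,0],"grip": 1},{"slide": [0,0,0.02],"turn": [0,0,0],"grip": 1},{"slide": [0,0,0.01],"turn": [0,0,0],"grip": 1}])

```text
time: 10.75
tcp_pos: [522.7, -55.0, 206.4]
eef_rot: [-0.001, 0.533, 0.846, -0.0]
force: [-0.5, -1.4, -1.2]
opening: 23.1
```

Request:
play_rows(targets=[{"slide": [0,0,0],"turn": [0,0,0],"grip": 1}])

```text
time: 10.85
tcp_pos: [523.0, -54.9, 206.9]
eef_rot: [-0.001, 0.533, 0.846, -0.0]
force: [-0.6, -0.1, -0.8]
opening: 23.3
```

```bash
python3 - <<'E'
from h import *
st=robot.get_state(); p,d=eyes.get_image("wrist"); cv2.imwrite("pics/w5.png",p[:,:,::-1])
np.savez("w5.npz",p=p,d=d,tcp_pos=st["tcp_pos"],eef_rot=st["eef_rot"])
print(st["time"],st["tcp_pos"],st["force"],st["opening"])
p,d=eyes.get_image("scene"); cv2.imwrite(f"pics/scene5.png",p[:,:,::-1])
E
python3 s.py w5.npz
```

```text
10.85 [523.01811232 -54.91147935 206.93004847] [-0.55936431 -0.10582679 -0.78967519] 23.340521481373372
bulb centre tool [-3.14  0.68 75.69] 2616 res 0.32
bulb world [524.8 -57.4 131.2] axis z expected rel 75.9
pin pts 735 [28.55543186  0.28315979 25.32818836]
ring pts 135
ring [526.6 -53.4] 0.9879611861118214 79.4718803686061
base 4007 44 [527.4 -55.4] 0.620851021768658 12.369485610374511
```

View pics/w5.png

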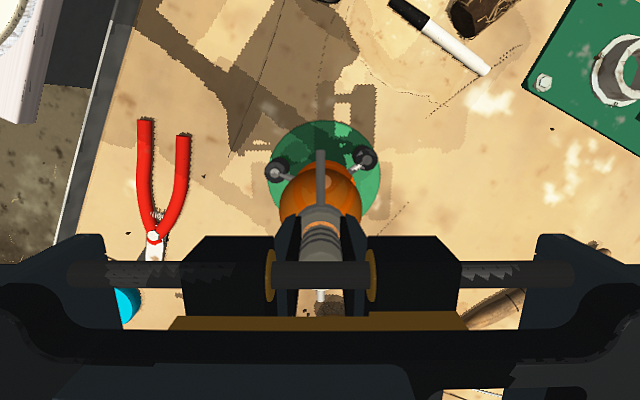

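Request:
play_rows(targets=[{"slide": [0.0008,0.003,0.004],"turn": [0,0,0],"grip": 1},{"slide": [0,0,0.005],"turn": [0,0,0],"grip": 1},{"slide": [0,0,0.005],"turn": [0,0,0],"grip": 1},{"slide": [0,0,0.004],"turn": [0,0,0],"grip": 1},{"slide": [0,0,0.003],"turn": [0,0,0],"grip": 1},{"slide": [0,0,0.002],"turn": [0,0,0],"grip": 1},{"slide": [0,0,0.002],"turn": [0,0,0],"grip": 1},{"slide": [0,0,0.001],"turn": [0,0,0],"grip": 1}])

```text
time: 11.75
tcp_pos: [526.4, -52.7, 181.8]
eef_rot: [-0.0, 0.533, 0.846, -0.0]
force: [1.0, 0.7, -2.2]
opening: 23.4
```

Request:
play_rows(targets=[{"slide": [0,0,0.002],"turn": [0,0,0],"grip": 1},{"slide": [0,0,0.001],"turn": [0,0,0],"grip": 1}])

```text
time: 11.95
tcp_pos: [526.5, -52.7, 179.0]
eef_rot: [0.0, 0.533, 0.846, 0.0]
force: [-1.8, 0.9, 3.7]
opening: 23.4
```

```bash
python3 - <<'E'
from h import *
st=robot.get_state(); p,d=eyes.get_image("wrist"); cv2.imwrite("pics/w6.png",p[:,:,::-1])
np.savez("w6.npz",p=p,d=d,tcp_pos=st["tcp_pos"],eef_rot=st["eef_rot"])
print(st["time"],st["tcp_pos"],st["force"],st["wrist_torque"],st["opening"])
E
python3 s.py w6.npz
```

```text
11.95 [526.4864219  -52.697466   178.99191533] [-1.8260809   0.85524675  3.70737243] [ 0.05750617  0.11746094 -0.00265616] 23.42036677653154
bulb centre tool [-2.62  0.65 76.19] 2665 res 0.33
bulb world [528.2 -54.8 102.8] axis z expected rel 75.9
pin pts 732 [28.61937935  0.28180231 25.29174997]
ring pts 39
ring [525.6 -51.3] 0.2552629318630615 77.29904270093095
base 4788 48 [527.2 -55.1] 0.810714819169263 12.327366392263059
```

Request:
play_rows(targets=[{"slide": [0.0004,-0.0006,0.001],"turn": [0,0,0],"grip": 1},{"slide": [0.0002,-0.0002,0],"turn": [0,0,0],"grip": 1},{"slide": [0,0,0.002],"turn": [0,0,0],"grip": 1},{"slide": [0,0,0.002],"turn": [0,0,0],"grip": 1},{"slide": [0,0,0],"turn": [0,0,0],"grip": 1}])

```text
time: 12.5
tcp_pos: [525.6, -52.4, 174.0]
eef_rot: [0.0, 0.533, 0.846, 0.0]
force: [-0.4, 1.0, 5.7]
opening: 23.2
```

Request:
play_rows(targets=[{"slide": [0,0,0.002],"turn": [0,0,0],"grip": 1},{"slide": [0,0,0.002],"turn": [0,0,0],"grip": 1},{"slide": [0,0,0.002],"turn": [0,0,0],"grip": 1},{"slide": [0,0,0.002],"turn": [0,0,0],"grip": 1},{"slide": [0,0,0.002],"turn": [0,0,0],"grip": 1},{"slide": [0,0,0.001],"turn": [0,0,0],"grip": 1},{"slide": [0,0,0],"turn": [0,0,0],"grip": 1},{"slide": [0,0,0],"turn": [0,0,0],"grip": 1}])

```text
time: 13.3
tcp_pos: [525.7, -52.4, 163.4]
eef_rot: [0.0, 0.533, 0.846, 0.0]
force: [-1.6, 2.8, 10.5]
opening: 23.3
```

```bash
python3 - <<'E'
from h import *
st=robot.get_state(); p,d=eyes.get_image("wrist"); cv2.imwrite("pics/w7.png",p[:,:,::-1])
np.savez("w7.npz",p=p,d=d,tcp_pos=st["tcp_pos"],eef_rot=st["eef_rot"])
print(st["time"],st["tcp_pos"],st["force"],st["wrist_torque"],st["opening"])
P=cloud("wrist",d>0,d,st)
q=P[(np.hypot(P[:,0]-526,P[:,1]+54)<70)&(np.hypot(P[:,0]-526,P[:,1]+54)>42)&(P[:,2]>20)&(P[:,2]<95)]
print(np.histogram(q[:,2],bins=range(20,100,5)))
cv2.imwrite("pics/w7z.png",cv2.resize(p[100:260,240:400,::-1],None,fx=3.7,fy=3.7,interpolation=cv2.INTER_CUBIC))
p,d=eyes.get_image("scene"); cv2.imwrite("pics/scene7.png",p[:,:,::-1])
E
python3 s.py w7.npz
```

```text
13.3 [525.6894488  -52.41876038 163.40775525] [-1.58191945  2.78991456 10.50411404] [ 0.34555983  0.21256541 -0.02914799] 23.261463983975016
(array([  0,  28,  36,  36,  40,  47,  43,  88, 866,  32,   0,   0,   0,
         0,   0]), array([20, 25, 30, 35, 40, 45, 50, 55, 60, 65, 70, 75, 80, 85, 90, 95]))
bulb centre tool [-2.86  0.64 75.77] 2720 res 0.32
bulb world [527.6 -54.7  87.6] axis z expected rel 75.9
pin pts 731 [28.30394719  0.28132823 25.23491974]
ring pts 15
base 5269 56 [527.7 -55.1] 0.6941491813458782 12.338497121203034
```

View pics/w7z.png

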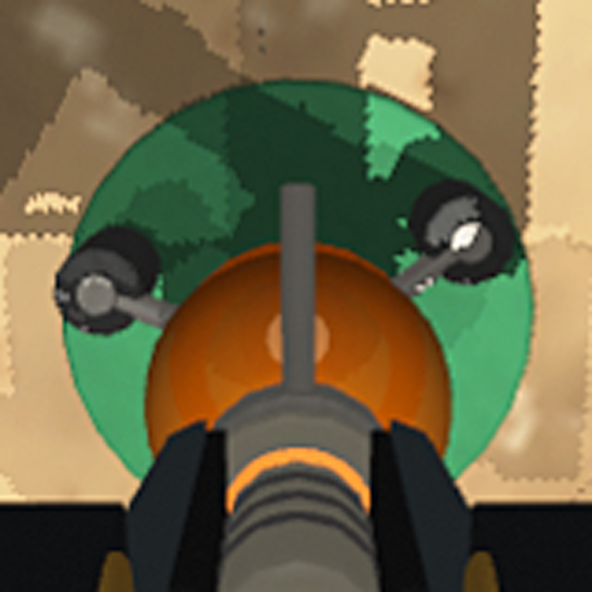

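View pics/scene7.png

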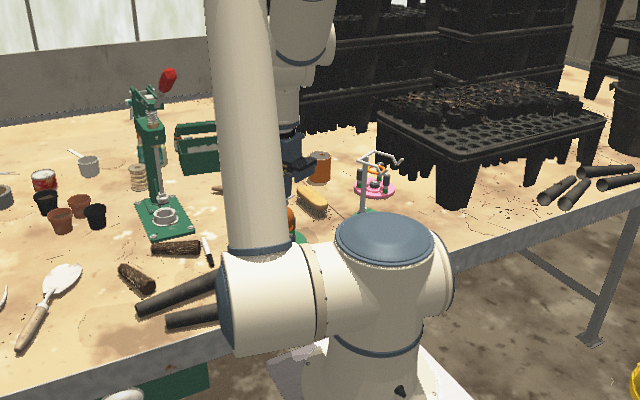

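Request:
play_rows(targets=[{"slide": [0,0,0.0005],"turn": [0,0,0],"grip": 1},{"slide": [0,0,0],"turn": [0,0,0],"grip": 1},{"slide": [0,0,0],"turn": [0,0,0],"grip": 1},{"slide": [0,0,0],"turn": [0,0,0],"grip": 1},{"slide": [0,0,0],"turn": [0,0,0],"grip": 1},{"slide": [0,0,0],"turn": [0,0,0],"grip": 1}])

```text
time: 14.0
tcp_pos: [525.7, -52.4, 163.0]
eef_rot: [0.0, 0.533, 0.846, 0.0]
force: [-3.6, 1.7, 11.6]
opening: 23.1
```

```bash
python3 - <<'E'
from h import *
st=robot.get_state(); p,d=eyes.get_image("wrist")
np.savez("w8.npz",p=p,d=d,tcp_pos=st["tcp_pos"],eef_rot=st["eef_rot"])
print(st["time"],st["tcp_pos"],st["force"],st["opening"],abs(st["qd"]).max())
E
python3 s.py w8.npz
python3 - <<'E'
from station import robot
print(robot.close_job())
E
```

```text
14.0 [525.69896459 -52.43578209 162.97263493] [-3.57596521  1.69852785 11.6385435 ] 23.135010437331466 0.0031100050085537197
bulb centre tool [-2.76  0.65 75.94] 2677 res 0.32
bulb world [527.6 -54.6  87. ] axis z expected rel 75.9
pin pts 729 [28.53206206  0.28174778 25.34889855]
ring pts 15
base 5266 55 [527.4 -55.2] 0.8587403464183581 12.368130118166675
the job is handed in; nothing more can be done
None
```

The flask is off the hooks and sits in the green reader's ring. I handed the job in at about 14 s, with the gripper still holding the flask and pressing the ring down. No verdict came back.

I gripped the stem at a 40 N setting, lifted the flask 40 mm, took it out 110 mm along the hanger's open front and carried it above hook height to the reader.

**Last checks before handing in:**
- **Ring travel:** the ring was about 16 mm down, worked out from the bulb's bottom at about 52 mm. It needs to be more than 11 mm.
- **Force:** the vertical push was about 13 N, in line with the stated springs. The sideways force was about 4 N.
- **Centring:** by the wrist camera, the bulb was within about 1 mm of the reader's axis.
- **Hold:** the grip was steady at 23 mm opening, with the arm at rest.

**Where checks disagreed or were missing:**
- The top and wrist cameras disagreed by 1 to 2 mm on where the reader is; I steered between the two.
- The bulb sat about 3 mm off the gripper's centre line, so the flask may lean a degree or two. I saw no other sign of tilt, but did not measure it directly.
- The robot hid the reader from the scene camera, so I did not see the sleeves meet the green from the side.
- I did not measure the other items on the bench again at the end. Nothing looked moved in the later pictures, and no contact force suggested a bump.

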